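# Lock the weekly pill organiser with its bar and child-resistant slide

### The arm

A 7-joint arm with a two-finger parallel gripper is mounted at the origin on the work surface. World frame = base frame: x ahead of the robot, y to its left, z up, the work surface at z = 0. Lengths are in m, angles in rad, forces in N, time in s.
With the tool pointing down it reaches from about 0.425 to 0.925 m from the base axis. Payload 6.8 kg.
Tool frame: the origin (TCP) lies midway between the tips of the shut fingers; the grasp point (between the pads) lies r.grip_point_offset behind it (r.grip_point_offset is the distance from the TCP to the grasp point, in m); z points along the fingers, y is the direction in which the jaws open and shut (so a half turn about z gives the same grasp; the last joint's range is limited). The gripper opens to 85 mm and grips with 20 to 120 N. Pads are 22 mm wide; open, the fingers measure 114 mm over their backs; the gripper's body (76 mm by 85 mm) begins 54 mm behind the grasp point. The pads swing forward as they close: fully open they stand 13 mm farther back than shut.
Start: joints at [1.19, 0.477, 0.022, 1.555, -0.011, 1.109, -0.083], TCP at [0.182, -0.65, 0.231] pointing down, gripper open.
Joint ranges: [-2.96, 2.96], [-0.34, 2.1], [-1.41, 1.46], [0.24, 2.44], [-1.37, 4.51], [0.17, 1.92], [-2.96, 2.96]. Speed limits (rad/s): [2.39, 2.39, 3.14, 3.14, 3.14, 3.14, 3.14].

### API

Orientations are given as a rotation vector (axis times angle).
In Python, from bench import r gives the robot as it stands. The module is installed in compiled form; this text tells all that it offers.
- The arm moves only by the tool play_rows, never from a script. Its argument "deltas" is a list of rows, each a list of 3 entries, a list of its own where there are three numbers: the finger opening in mm, from 0 to 85.4, then the shift along the tool's x, y, z in mm, then the turn, a rotation vector about the tool's x, y, z in rad. A call has 1 to 8 rows; each row is the pose to reach, as a shift and turn from the pose measured when the call began, along the tool's axes at that moment; what a row does not reach only later rows make up. A row lasts 1/8 s, in which the tool goes at most 62.5 mm and 10.7 degrees, less where a joint would pass 70% of its speed; a pose out of reach is approached as far as the arm can. A call with a gripper value outside its range is refused whole. The fingers move at their own pace and stop on an object; "squeeze" is the grip in N (left out, the last holds). Time passes only in rows, so rows that repeat a pose let the fingers close. It gives the time, the measured TCP pose, the force and the opening at its end, in the units of the state.
- r.get_obs(): the state, without advancing time (a new reading comes with each control period).
- r.grab_frame(name): name is "scene" or "top" or "wrist"; returns (picture, depth): 384x512x3 uint8, red, green, blue; 384x512 float32, m along the optical axis (not along the pixel's ray), 0 where there is no reading.
- r.camera_model(name): a dict with "mtx" (3x3 intrinsics, pixels), "D" ([k1, k2, p1, p2, k3] as OpenCV has them; the pictures are not rectified), "rvec" (rotation vector, rad) and "tvec" (3), from world to camera coordinates, as OpenCV has them; the wrist camera has in their place "T_tool_cam" (4x4, takes a point from camera to tool coordinates, whose origin is the TCP and whose axes are the flange's). Camera axes: x right, y down, z forward; pixel columns grow to the right and rows downward; lengths in m; the calibration is good to about 2 mm. A picture is of the moment at which its call begins: read the wrist's pose just before it. camera_model takes no time and is no camera call.
- r.hand_in(): hands the job in, once; it reports no verdict.
The state is a dict: "clock": time; "joints": joint angles; "qvel": joint speeds; "tau": joint torques, N m; "tcp_pos": TCP position; "orientation": TCP orientation; "contact_force": force on the tool from outside, world axes, zero at the start; "moment": the same for the moment, N m; "grip_width": finger opening in m.
Only numpy, scipy, OpenCV 4.12 (cv2) and the standard library are available. Lean on these libraries where they do the work, as an engineer would, in place of code of your own. Each camera call takes 0.05 s, during which the arm holds its last target. There are 200 camera calls.

### The job

Lock the pill organiser for the night: first lay the loose retaining bar over the lids into its two cradles, centred between them, then press down the orange child-resistant knob and slide it gently to its end stop, without ramming it, so that the steel tongue covers the bar's end and the knob springs back up when let go. Leave the other things on the nightstand where they are.

Things in the scene. Friction and masses are not known exactly. Their poses are not given: they have to be found in the camera images.
- organiser: Weekly pill organiser, fixed to the table: white base plate 136 (x) x 290 (y) x 6 mm, origin at the middle of its underside, long axis y. Row of seven blue lids along y, tops 28 mm above the table, a grey cradle past each end of the row. At the +y end a grey lock housing, top 30 mm high, carries the black lock carriage with the orange knob; the carriage slides along the organiser's +x.
- cradle_mid (a point): Where the middle of the bar's underside belongs: midway between the two U cradles (92 mm to either side in y), at the height of their slot floors, 31 mm above the table; axes as the organiser's. Each cradle is 10 mm long in y, its slot open upward and along y, 17 mm wide, with flared cheeks up to 44 mm above the table.
- bar: Loose retaining bar: dark steel strip 12 (x) x 222 (y) x 8 mm high with a blue grip block in its middle, 14 (x) x 40 (y) mm, rising from 8 to 28 mm above the underside; about 0.12 kg. Origin: middle of the underside, y along the bar. Same either way round.
- knob_top (a point): Middle of the top of the orange lock knob: an 18 x 18 mm square post, 32 mm tall, on a 44 x 42 x 5 mm orange skirt, square to the organiser. Released, the post's top is 90 mm and the skirt's top 58 mm above the table, and a red stem shows below the skirt. Moves with slide and press.
- tongue (a point): Middle of the top of the steel tongue on the lock carriage: plate 54 (x) x 21 (y) x 5 mm, underside 41 mm above the table (2 mm over the laid bar); it slides over the bar's end on the +y side. At slide 0 its leading edge is 30 mm on the -x side of the laid bar's middle line.
- lock_slide (a joint): Position of the lock carriage along organiser +x, m; starts open, at 0 to 0.005. The end stop lies somewhere from 0.041 to 0.072, different each time and hidden inside: it must be felt. Friction 2 to 4 N.
- lock_knob (a joint): How far the orange knob is pressed, m: 0 up, 0.007 bottomed; spring 3 N rising to 8.5 N. Child-resistant: unless pressed 0.004 or more the carriage is blocked (at 0.007 to 0.037 of slide). On the way the track holds it down; at the end stop (to 2 mm short of it) it springs up when let go and locks. Let go earlier, it stays down, unlocked.
- buffer (a joint): Compression of the hidden rubber buffer that is the end stop, m: 0 untouched, 6 N per mm. More than 0.003 (18 N) damages it.
- pill_bottle: Bystander: clear plastic pill bottle with white cap, 46 mm wide, 85 mm tall; origin at its underside centre.
- jewel_tray: Bystander: white ceramic jewellery tray, round, 120 mm across, 20 mm high; origin at its underside centre.
- pin_box: Bystander: steel bobby pin box 65 x 43 x 22 mm; origin at its underside centre.
- mirror: Bystander: purple plastic hand mirror lying flat, 205 mm long, 10 mm thick; origin at its underside, between glass and handle.
- soap_dish: Bystander: blue and white lever-top soap dish 80 x 112 x 33 mm; origin at its underside centre.
- mug: Bystander: white mug, 76 mm wide, 90 mm tall, handle at its +y; origin at its underside centre.
- clock: Bystander: black alarm clock 45 x 90 x 70 mm; origin at its underside centre.
Not all that is in view belongs to the job. Of the things that look like the bar, the larger one is meant.

How it is judged:
On the way:
1. the bar lies down in both cradles while the lock is still open (x of bar in the frame of cradle_mid between -0.004 and 0.004 m and y of bar in the frame of cradle_mid between -0.008 and 0.008 m and z of bar in the frame of cradle_mid between -0.002 and 0.002 m and angle between the y axis of bar and the y axis of organiser, either way round below 0.05 rad and angle between bar's own z axis and vertical below 0.05 rad and value of joint lock_slide below 0.02 m), for 0.2 s.
At the end, for the whole second after the job is handed in: The bar rests at the bottom of both cradles (within 4 mm across, 8 mm lengthwise, 2 mm in height, 0.05 rad) and at rest; the lock slide stands at its end stop (beyond 38 mm) with the knob sprung up (pressed less than 1.5 mm), which it can only be at the end stop (x of bar in the frame of cradle_mid between -0.004 and 0.004 m and y of bar in the frame of cradle_mid between -0.008 and 0.008 m and z of bar in the frame of cradle_mid between -0.002 and 0.002 m and angle between the y axis of bar and the y axis of organiser, either way round below 0.05 rad and angle between bar's own z axis and vertical below 0.05 rad and value of joint lock_slide above 0.038 m and value of joint lock_knob below 0.0015 m and linear speed of bar below 0.02 m/s); the robot touches nothing.
It fails at once if the lock is rammed into its end stop: buffer compressed by more than 3 mm (18 N) (value of joint buffer above 0.003 m).
It fails at once if a bystander is moved by more than 20 mm or tipped (distance of any of pill_bottle, jewel_tray, pin_box, mirror, soap_dish, mug, clock from where it was at the start of the episode above 0.02 m or angle between any of pill_bottle, jewel_tray, pin_box, mirror, soap_dish, mug, clock's own z axis and vertical above 0.5 rad).
It also fails if it takes over 54 s, if anything falls off the work surface, if the arm or the gripper's body presses on something with over 40 N, if the wrist force passes 120 N, or if a joint passes its speed limit or range.

## Working session

There is one attempt and no reset: what is moved stays moved. The work goes in short steps, Python scripts to look and compute and a tool call to move; the robot and the scene stay as the last step left them, time stands still between calls to the robot, and variables do not carry over. Pictures are saved under pics/ and viewed, about 8 in all and at most 12, crops included, and the job is handed in when it is done.

Besides the shell and the picture viewer there is one more tool, called in YAML: its name, and indented under it one key for each argument. play_rows: Moves the arm, as the interface text tells. Its arguments: {"type":"object","properties":{"deltas":{"type":"array"},"squeeze":{"type":"number"}},"required":["deltas"]}

```bash
mkdir -p pics; cat > h.py <<'E'
import numpy as np, cv2
from bench import r
from scipy.spatial.transform import Rotation as R
def cam(n,obs=None):
    c=r.camera_model(n); K=np.array(c["mtx"],float); D=np.array(c["D"],float)
    if n=="wrist":
        o=obs or r.get_obs(); T=np.eye(4); T[:3,:3]=R.from_rotvec(o["orientation"]).as_matrix(); T[:3,3]=o["tcp_pos"]
        W=T@np.array(c["T_tool_cam"]); return K,D,W[:3,:3],W[:3,3]
    Rm=R.from_rotvec(np.ravel(c["rvec"])).as_matrix(); return K,D,Rm.T,-Rm.T@np.ravel(c["tvec"])
def onplane(cm,uv,z):
    K,D,Rw,p=cm; n=cv2.undistortPoints(np.array(uv,float).reshape(-1,1,2),K,D)[:,0]
    d=np.c_[n,np.ones(len(n))]@Rw.T; return p+d*((z-p[2])/d[:,2])[:,None]
def proj(cm,X):
    K,D,Rw,p=cm; rv,_=cv2.Rodrigues(Rw.T); return cv2.projectPoints(np.array(X,float).reshape(-1,3),rv,-Rw.T@p,K,D)[0][:,0]
def cloud(cm,dep):
    K,D,Rw,p=cm; h,w=dep.shape; v,u=np.mgrid[:h,:w]
    n=cv2.undistortPoints(np.stack([u,v],-1).reshape(-1,1,2).astype(float),K,D)[:,0]
    X=np.c_[n,np.ones(len(n))]*dep.reshape(-1,1); return (X@Rw.T+p).reshape(h,w,3)
def save(n,im): cv2.imwrite("pics/"+n,im[...,::-1])
E
python3 - <<'E'
from h import *
print(r.get_obs(), r.grip_point_offset)
for n in("scene","top","wrist"):
    c=cam(n); im,d=r.grab_frame(n); np.savez("pics/"+n,im=im,d=d); save(n+"0.png",im); print(n,c[0][0,0],c[2].round(2).tolist(),c[3].round(3))
a=np.hstack([np.load("pics/scene.npz")["im"],np.load("pics/top.npz")["im"]])
save("both.png",cv2.resize(a,(800,300)))
E
```

```text
{'clock': 0.0, 'joints': array([ 1.18992193,  0.47780298,  0.0223468 ,  1.55644977, -0.0114955 ,
        1.10929567, -0.08308795]), 'qvel': array([ 2.80136300e-04, -1.14493899e-03,  1.30560902e-04,  9.09487179e-05,
        9.79497461e-04, -1.78909253e-03,  1.31628900e-03]), 'tau': array([ 6.95931249e-04, -5.96446359e+01,  1.60811082e+00, -2.81195712e+01,
        1.24722230e-02,  9.30440932e-03, -2.54498178e-05]), 'tcp_pos': array([ 0.18166904, -0.64948023,  0.23032463]), 'orientation': array([-3.11064361e+00, -4.26948844e-01,  6.11706917e-04]), 'contact_force': array([-1.0547095 , -0.48496259, -0.42554312]), 'moment': array([-0.00186074,  0.00695496,  0.03343591]), 'grip_width': 0.08528073945841665} 0.0187
scene 426.922465177634 [[0.8, 0.39, -0.47], [0.61, -0.49, 0.63], [0.01, -0.78, -0.62]] [ 1.178 -0.859  0.919]
top 426.62042117943486 [[-0.0, -0.98, 0.18], [-1.0, 0.0, 0.01], [-0.01, -0.18, -0.98]] [ 0.323 -0.026  1.484]
wrist 300.3184226979227 [[0.27, -0.92, -0.29], [-0.96, -0.26, -0.08], [-0.0, 0.31, -0.95]] [ 0.257 -0.628  0.374]
```

View pics/top0.png

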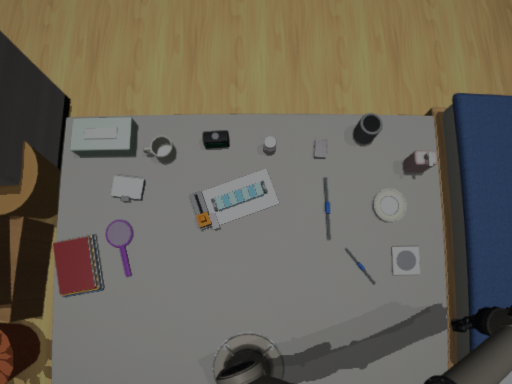

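View pics/scene0.png

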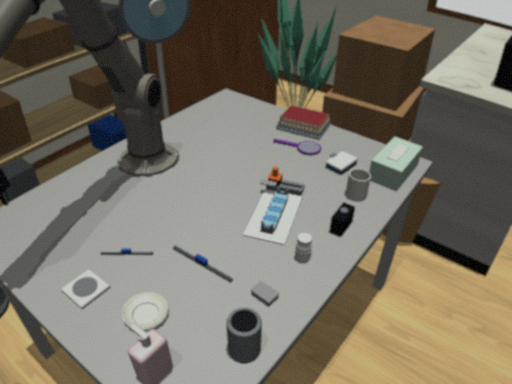

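The top view shows two things like the bar: the larger at (327,208) and a smaller decoy at (361,266). I choose the larger. The organiser is at (240,197), with its orange knob at (203,219).

```bash
cat > m1.py <<'E'
from h import *
z=np.load("pics/top.npz"); im,d=z["im"],z["d"]; cm=cam("top")
hsv=cv2.cvtColor(im,cv2.COLOR_RGB2HSV)
def blobs(m,h,name,minA=8):
    n,l,s,c=cv2.connectedComponentsWithStats(m.astype(np.uint8))
    for i in range(1,n):
        if s[i,4]>=minA and 195<c[i][0]+5 and c[i][0]<390 and 110<c[i][1]<300:
            pts=np.argwhere(l==i)[:,::-1]; X=onplane(cm,pts,h)[:,:2]
            rc=cv2.minAreaRect(X.astype(np.float32)*1000)
            print(name,s[i,4],c[i].round(1),"mean",X.mean(0).round(4),"rect",np.round(rc[0],1),np.round(rc[1],1),round(rc[2],1))
H,S,V=[hsv[...,i].astype(int) for i in range(3)]
blobs((H>5)&(H<20)&(S>150)&(V>120),.07,"orange")
blobs((H>105)&(H<125)&(S>130),.028,"blue")
blobs((H>85)&(H<105)&(S>90)&(V>100),.028,"lid")
blobs((V<100)&(S<120),.008,"dark")
blobs((V>175)&(S<40),.006,"white",60)
P=cloud(cm,d); print(P[197,240],P[208,327],P[230,300])
big=cv2.resize(im[165:290,185:385],(800,500),interpolation=cv2.INTER_CUBIC); save("crop1.png",big)
E
python3 m1.py
```

```text
orange 122 [203.1 219.1] mean [0.4989 0.1487] rect [498.7 148.1] [41.3 38. ] 20.7
blue 40 [327.3 207.5] mean [ 0.5432 -0.2754] rect [ 543.4 -276.1] [10.5 38.6] 88.2
blue 21 [360.6 266. ] mean [ 0.3409 -0.3848] rect [ 341.  -384.4] [26.4  7.3] 44.3
lid 57 [251.8 191. ] mean [ 0.602  -0.0142] rect [600.5 -14.8] [43.6 16.5] 18.1
lid 57 [238.7 195.5] mean [0.5862 0.0313] rect [584.   30.7] [43.5 16.5] 18.4
lid 58 [225.8 200.6] mean [0.5687 0.076 ] rect [567.8  75.6] [43.3 16.2] 20.8
dark 711 [366.5 129.7] mean [ 0.8341 -0.4349] rect [ 835.5 -434.9] [ 86.4 137.1] 51.5
dark 406 [215.8 138.6] mean [0.7997 0.1162] rect [796.2 117.5] [72.4 98.4] 0.6
dark 51 [316.5 153.3] mean [ 0.7434 -0.2466] rect [ 748.8 -243.4] [73.9 37. ] 31.4
dark 105 [268.9 150.1] mean [ 0.7553 -0.0756] rect [757.5 -75.9] [43.2 41. ] 89.3
dark 229 [326.3 209.1] mean [ 0.5413 -0.2751] rect [ 545.7 -274.8] [220.7  17.1] 2.7
dark 45 [262.5 189.2] mean [ 0.6122 -0.0518] rect [609.8 -52. ] [29.4 62.2] 72.7
dark 77 [198.2 203.1] mean [0.5631 0.1747] rect [563.3 174.8] [71.6 12.3] 19.4
dark 8 [251.8 198.4] mean [ 0.5796 -0.0137] rect [579.5 -12.7] [ 4.  20.3] 22.0
dark 12 [212.5 200.3] mean [0.5729 0.1244] rect [572.4 124.3] [10.8 10.6] 0.8
dark 54 [376.1 212.2] mean [ 0.5287 -0.4526] rect [ 529.1 -455.4] [86.9 22.8] 30.0
dark 8 [237.8 203.4] mean [0.5619 0.0354] rect [561.8  36.4] [ 4.  20.2] 22.0
dark 16 [215.5 208.8] mean [0.5428 0.1134] rect [542.2 113.4] [14.3 10.6] 0.7
dark 11 [223.3 208.6] mean [0.5434 0.0861] rect [543.1  87.4] [ 4.5 28.8] 18.6
dark 42 [206.2 227.1] mean [0.4784 0.145 ] rect [478.5 144.3] [19.2 43.5] 24.6
dark 17 [217.4 228.6] mean [0.473  0.1058] rect [472.7 106.4] [ 7.8 22. ] 18.5
dark 136 [359.9 266.5] mean [ 0.3397 -0.3873] rect [ 341.3 -385.9] [159.3  12.6] 39.0
[0.58124076 0.02689634 0.02699591] [ 0.54077538 -0.27341926  0.03328982] [ 0.46800215 -0.18146476  0.00474246]
```

View pics/crop1.png

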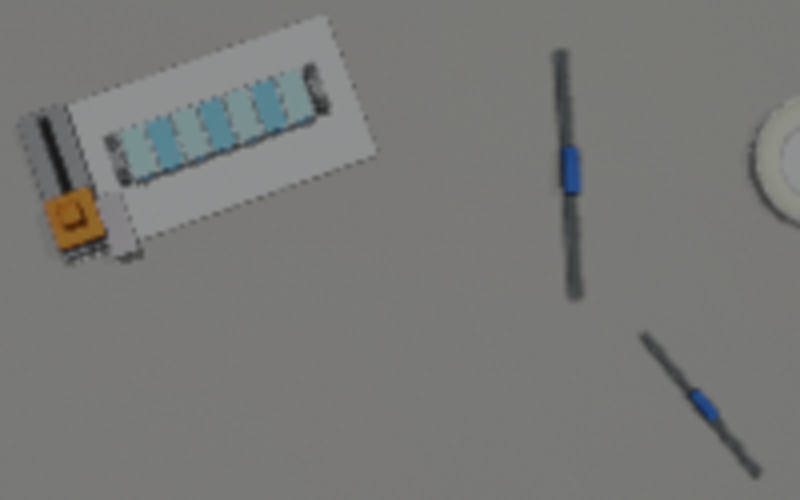

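The crop confirms it: the larger dark strip with its blue grip is at crop (570,172), and the decoy at (705,405) is clearly smaller. The knob is at the open (-x) end of its slot. Next I work out the move to hover over the bar.

```bash
cat >> h.py <<'E'
def go(x,y,z,psi):
    "psi deg = heading of tool x, tool pointing down"
    o=r.get_obs(); R0=R.from_rotvec(o["orientation"]); a=np.radians(psi); c,s=np.cos(a),np.sin(a)
    Rt=R.from_matrix(np.array([[c,s,0],[s,-c,0],[0,0,-1]]))
    print("go",(x,y,z,psi),"shift",((R0.inv().apply(np.array([x,y,z])-o["tcp_pos"]))*1000).round(1).tolist(),"turn",(R0.inv()*Rt).as_rotvec().round(4).tolist())
def state():
    o=r.get_obs(); X=R.from_rotvec(o["orientation"]).as_matrix()
    print("t",round(o["clock"],2),"tcp",np.round(np.array(o["tcp_pos"])*1000,1),"psi",np.degrees(np.arctan2(X[1,0],X[0,0])).round(2),"z",X[:,2].round(3),"F",np.round(o["contact_force"],1),"w",round(o["grip_width"]*1000,1)); return o
E
python3 - <<'E'
from h import *
state(); go(.50,-.277,.22,3); print(np.array(r.camera_model("wrist")["T_tool_cam"]).round(3))
E
```

```text
t 0.15 tcp [ 181.8 -649.6  230.6] psi 15.63 z [-0.     0.001 -1.   ] F [ 0.5 -0.4  0. ] w 85.5
go (0.5, -0.277, 0.22, 3) shift [406.9, -273.1, 10.9] turn [-0.0014, 0.0002, 0.2205]
[[ 0.    -0.952 -0.305  0.078]
 [ 1.     0.    -0.001 -0.001]
 [ 0.001 -0.305  0.952 -0.143]
 [ 0.     0.     0.     1.   ]]
```

play_rows:
  deltas:
    - [85,[407,-273,11],[0,0,0.22]]
    - [85,[407,-273,11],[0,0,0.22]]
    - [85,[407,-273,11],[0,0,0.22]]
    - [85,[407,-273,11],[0,0,0.22]]
    - [85,[407,-273,11],[0,0,0.22]]
    - [85,[407,-273,11],[0,0,0.22]]
    - [85,[407,-273,11],[0,0,0.22]]
    - [85,[407,-273,11],[0,0,0.22]]

```text
clock: 1.15
tcp_pos: [0.5015, -0.2746, 0.2198]
orientation: [-3.139, -0.085, 0.0]
contact_force: [0.6, -0.3, 0.2]
grip_width: 0.085
```

```bash
cat > m2.py <<'E'
from h import *
o=state(); cm=cam("wrist",o); im,d=r.grab_frame("wrist"); save("w1.png",im)
hsv=cv2.cvtColor(im,cv2.COLOR_RGB2HSV); H,S,V=[hsv[...,i].astype(int) for i in range(3)]
P=cloud(cm,d)
m=((H>105)&(H<125)&(S>130)).astype(np.uint8)
n,l,s,c=cv2.connectedComponentsWithStats(m)
for i in range(1,n):
    if s[i,4]>80:
        b=l==i; top=b&(P[...,2]>.024); X=onplane(cm,np.argwhere(top)[:,::-1],.028)[:,:2] if top.sum()>5 else None
        rc=cv2.minAreaRect((X*1000).astype(np.float32)) if X is not None else None
        print(s[i,4],c[i].round(1),"zmax",P[b][:,2].max().round(4),rc)
near=np.hypot(P[...,0]-.543,P[...,1]+.276)<.13
b=near&(P[...,2]>.004)&(P[...,2]<.05)&(V<110)&(d>0)
n,l,s,c=cv2.connectedComponentsWithStats(b.astype(np.uint8)); i=1+s[1:,4].argmax()
X=onplane(cm,np.argwhere((l==i)&(m==0))[:,::-1],.008)[:,:2]
print("strip",s[i],cv2.minAreaRect((X*1000).astype(np.float32)))
E
python3 m2.py
```

```text
t 1.15 tcp [ 501.5 -274.6  219.8] psi 3.11 z [-0.     0.002 -1.   ] F [ 0.6 -0.3  0.2] w 85.0
424 [260.7 126.3] zmax 0.3632 ((545.9567260742188, -274.0355529785156), (39.037357330322266, 12.270655632019043), 3.1286892890930176)
150 [334.2 282.6] zmax 0.0227 None
strip [256  21  12  87 796] ((610.4046020507812, -271.74884033203125), (89.39457702636719, 11.04289722442627), 1.9275156259536743)
```

View pics/w1.png

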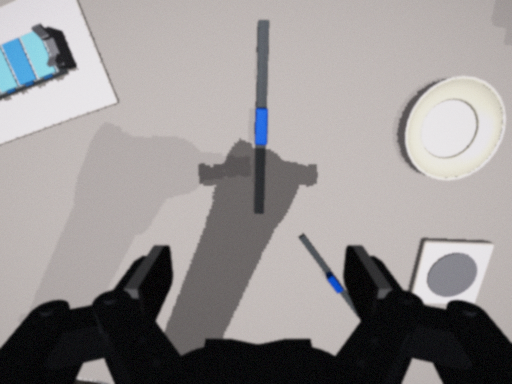

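The wrist view shows the bar from (263,20) to (259,213), with its grip at (261,126); the smaller decoy is at (335,282).

```bash
python3 - <<'E'
from h import *
o=state(); e=onplane(cam("wrist",o),[[263.5,20],[259.5,213]],.008); print(e, e.mean(0), np.degrees(np.arctan2(*(e[0]-e[1])[1::-1])), np.linalg.norm(e[0]-e[1]))
go(.546,-.274,.06,2.4); go(.546,-.274,.008,2.4)
E
```

```text
t 1.2 tcp [ 506.7 -267.1  219.7] psi 3.62 z [ 0.003  0.006 -1.   ] F [4.1 5.  0.2] w 84.6
[[ 0.66195591 -0.2612766   0.008     ]
 [ 0.44150914 -0.27135643  0.008     ]] [ 0.55173253 -0.26631651  0.008     ] 2.618000635581268 0.22067709018737638
go (0.546, -0.274, 0.06, 2.4) shift [38.3, 10.2, 159.8] turn [-0.0056, -0.0031, 0.0214]
go (0.546, -0.274, 0.008, 2.4) shift [38.2, 10.5, 211.8] turn [-0.0056, -0.0031, 0.0214]
```

play_rows:
  deltas:
    - [85,[38,10,50],[-0.006,-0.003,0.021]]
    - [85,[38,10,100],[-0.006,-0.003,0.021]]
    - [85,[38,10,140],[-0.006,-0.003,0.021]]
    - [85,[38,10,160],[-0.006,-0.003,0.021]]
    - [85,[38,10,160],[-0.006,-0.003,0.021]]
    - [85,[38,10,160],[-0.006,-0.003,0.021]]

```text
clock: 1.95
tcp_pos: [0.5468, -0.2745, 0.0615]
orientation: [3.139, 0.066, 0.004]
contact_force: [-0.2, -0.8, 0.7]
grip_width: 0.0846
```

```bash
sed -i 's/w1.png/w2.png/' m2.py; python3 m2.py; python3 -c "
from h import *
state(); go(.546,-.274,.008,2.4)"
```

```text
t 1.95 tcp [ 546.8 -274.5   61.5] psi 2.4 z [ 0.003 -0.002 -1.   ] F [-0.2 -0.8  0.7] w 84.6
1308 [258.9 218.2] zmax 0.2051 ((546.8114013671875, -274.5860290527344), (40.40507125854492, 13.097820281982422), 1.8879494667053223)
strip [ 249  130   22  207 2945] ((519.2719116210938, -275.8273620605469), (167.11737060546875, 14.819597244262695), 1.8890533447265625)
t 2.0 tcp [ 546.9 -274.5   61.8] psi 2.4 z [ 0.003 -0.002 -1.   ] F [0.1 0.1 0.5] w 84.7
go (0.546, -0.274, 0.008, 2.4) shift [-1.1, -0.6, 53.8] turn [0.0019, -0.0031, 0.0001]
```

play_rows:
  deltas:
    - [60,[0,0,30],[0.002,-0.003,0.008]]
    - [40,[0,0,48],[0.002,-0.003,0.008]]
    - [30,[0,0,54],[0.002,-0.003,0.008]]
    - [10,[0,0,54],[0.002,-0.003,0.008]]
    - [10,[0,0,54],[0.002,-0.003,0.008]]
    - [10,[0,0,54],[0.002,-0.003,0.008]]
    - [10,[0,0,54],[0.002,-0.003,0.008]]
    - [10,[0,0,54],[0.002,-0.003,0.008]]
  squeeze: 40

```text
clock: 3.0
tcp_pos: [0.5472, -0.2746, 0.008]
orientation: [-3.141, -0.053, -0.001]
contact_force: [-0.2, 1.3, 0.3]
grip_width: 0.0132
```

```bash
python3 -c "
from h import *
state()"
```

```text
t 3.0 tcp [ 547.2 -274.6    8. ] psi 1.95 z [ 0.  0. -1.] F [-0.2  1.3  0.3] w 13.2
```

play_rows:
  deltas:
    - [10,[0,0,-40],[0,0,0]]
    - [10,[0,0,-100],[0,0,0]]
    - [10,[-10,-50,-160],[0,0,-0.18]]
    - [10,[-20,-100,-210],[0,0,-0.36]]
    - [10,[-30,-150,-240],[0,0,-0.54]]
    - [10,[-38,-200,-240],[0,0,-0.72]]
    - [10,[-38,-240,-240],[0,0,-0.9]]
    - [10,[-38,-260,-240],[0,0,-1.0]]

```text
clock: 4.0
tcp_pos: [0.4998, -0.0128, 0.2486]
orientation: [2.724, 1.564, 0.002]
contact_force: [-0.2, -0.6, -1.5]
grip_width: 0.0133
```

```bash
python3 -c "
from h import *
state(); go(.50,0,.25,110)"
```

```text
t 4.0 tcp [499.8 -12.8 248.6] psi 59.72 z [ 0.002  0.    -1.   ] F [-0.2 -0.6 -1.5] w 13.3
go (0.5, 0, 0.25, 110) shift [11.2, -6.3, -1.4] turn [0.0015, -0.0005, -0.8775]
```

play_rows:
  deltas:
    - [10,[11,-6,-1],[0,0,-0.16]]
    - [10,[11,-6,-1],[0,0,-0.32]]
    - [10,[11,-6,-1],[0,0,-0.48]]
    - [10,[11,-6,-1],[0,0,-0.64]]
    - [10,[11,-6,-1],[0,0,-0.78]]
    - [10,[11,-6,-1],[0,0,-0.878]]
    - [10,[11,-6,-1],[0,0,-0.878]]
    - [10,[11,-6,-1],[0,0,-0.878]]

```text
clock: 5.0
tcp_pos: [0.5001, -0.0004, 0.2496]
orientation: [1.803, 2.571, 0.002]
contact_force: [-0.6, 0.8, -1.2]
grip_width: 0.013
```

```bash
cat > m3.py <<'E'
from h import *
o=state(); cm=cam("wrist",o); im,d=r.grab_frame("wrist"); save("w3.png",im); np.savez("pics/w3",im=im,d=d,o=np.r_[o["tcp_pos"],o["orientation"]])
state()
P=cloud(cm,d); Rw=cm[2]
hsv=cv2.cvtColor(im,cv2.COLOR_RGB2HSV); H,S,V=[hsv[...,i].astype(int) for i in range(3)]
def rect(m,h,name,minA=60):
    n,l,s,c=cv2.connectedComponentsWithStats(m.astype(np.uint8))
    for i in range(1,n):
        if s[i,4]>=minA:
            X=onplane(cm,np.argwhere(l==i)[:,::-1],h)[:,:2]; rc=cv2.minAreaRect((X*1000).astype(np.float32))
            print(name,s[i,4],c[i].round(1),"rect",np.round(rc[0],1),np.round(rc[1],1),round(rc[2],2),"z",np.median(P[l==i][:,2]).round(4))
rect((H>5)&(H<20)&(S>150)&(V>90)&(P[...,2]>.08),.09,"post")
rect((H>5)&(H<20)&(S>150)&(V>90)&(P[...,2]>.05)&(P[...,2]<.07),.058,"skirt")
rect((H>85)&(H<108)&(S>130)&(P[...,2]>.02)&(P[...,2]<.034)&(V>90),.028,"lid",150)
rect((V<110)&(P[...,2]>.034)&(P[...,2]<.05),.044,"dark44",30)
rect((V>90)&(S<60)&(P[...,2]>.038)&(P[...,2]<.05),.046,"tongue")
E
python3 m3.py
```

```text
t 5.0 tcp [ 5.001e+02 -4.000e-01  2.496e+02] psi 109.91 z [ 0.001  0.    -1.   ] F [-0.6  0.8 -1.2] w 13.0
t 5.05 tcp [ 5.001e+02 -3.000e-01  2.496e+02] psi 109.94 z [ 0.001  0.    -1.   ] F [-0.1 -0.3 -0.1] w 13.2
post 441 [314.   22.5] rect [500.  151.1] [18.6 18.4] 20.5 z 0.0903
skirt 1367 [307.4  31.2] rect [500.6 151.7] [43.3 42. ] 20.37 z 0.0587
lid 417 [328.  196.1] rect [599.9 -12.2] [44.6 16.3] 19.89 z 0.0287
dark44 45 [286.3  31. ] rect [480.2 144.5] [ 1.1 37. ] 21.27 z 0.0417
dark44 691 [494.2 152. ] rect [763.5 112.9] [16.9 85.7] 5.42 z 0.042
dark44 224 [410.2 268.9] rect [746.  -65.4] [40.9 24.6] 65.65 z 0.0419
tongue 1052 [293.9  63.2] rect [499. 119.] [50.3 23.3] 20.1 z 0.0467
tongue 71 [327.1  80.5] rect [540.4 114.8] [9.1 9.4] 20.38 z 0.0438
tongue 108 [354.   80.7] rect [566.6 124.5] [13.4  9.4] 20.54 z 0.0426
tongue 66 [341.4 232.2] rect [630.3 -47. ] [10.3 13.3] 24.72 z 0.0431
tongue 224 [413.  269.6] rect [748.8 -66.1] [45.1 26.5] 63.89 z 0.0439
```

View pics/w3.png

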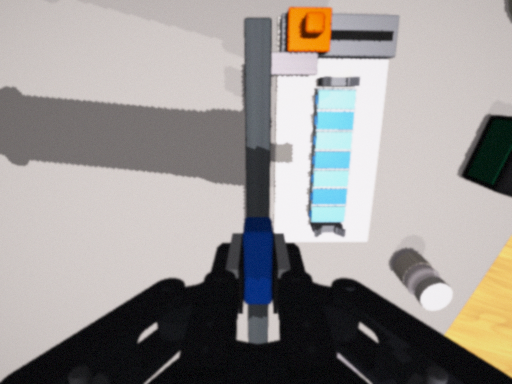

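The wrist view shows the held bar (258,180), the knob (314,22), the tongue (294,63), the lids from (337,100) to (328,214), and the cradles at (338,81) and (328,230).

```bash
cat > m4.py <<'E'
from h import *
z=np.load("pics/w3.npz"); im,d,o=z["im"],z["d"],z["o"]; cm=cam("wrist",dict(tcp_pos=o[:3],orientation=o[3:])); P=cloud(cm,d)
a=np.radians(20.4); ex=np.array([np.cos(a),np.sin(a)]); ey=np.array([-ex[1],ex[0]])
hsv=cv2.cvtColor(im,cv2.COLOR_RGB2HSV); H,S,V=[hsv[...,i].astype(int) for i in range(3)]
def oc(m,h): X=onplane(cm,np.argwhere(m)[:,::-1],h)[:,:2]*1000; return X@ex,X@ey
pl=(S<30)&(V>150)&(P[...,2]<.012)&(P[...,2]>.002)
n,l,s,c=cv2.connectedComponentsWithStats(pl.astype(np.uint8)); i=1+s[1:,4].argmax(); x,y=oc(l==i,.006); print("plate x",x.min(),x.max(),"y",y.min(),y.max(),c[i])
ld=(H>80)&(H<110)&(S>50)&(P[...,2]>.022)&(P[...,2]<.034)
x,y=oc(ld,.028); print("lids x",np.percentile(x,[1,50,99]),"y",np.percentile(y,[.5,50,99.5]))
for nm,u0,u1,v0,v1 in(("near",300,375,68,95),("far",305,355,215,245)):
    m=np.zeros_like(pl); m[v0:v1,u0:u1]=1; m&=(P[...,2]>.036)&(P[...,2]<.050)
    X=P[m][:,:2]*1000; x,y=X@ex,X@ey; print(nm,"cloud x",x.min(),x.max(),"y",y.min(),y.max(),"n",m.sum())
    mm=m&(P[...,2]>.0415); x,y=oc(mm,.044); print("  top x",np.sort(x)[[0,1,-2,-1]],"y",y.min(),y.max()); print("  hist",np.histogram(x,bins=np.arange(x.min()//2*2,x.max()+2,2)))
save("crop4.png",cv2.resize(im[60:250,270:390],(500,790),interpolation=cv2.INTER_CUBIC)[:600])
E
python3 m4.py
```

```text
plate x 490.04400722467153 633.0962490711826 y -297.32521680047614 -54.134539480600424 [326.28493996 147.85857238]
lids x [536.26459475 559.63882262 755.36183245] y [-255.48869518 -182.39089356  -91.6086955 ]
near cloud x 515.3087707604963 581.8383687763067 y -85.47500464427733 -67.81120324412979 n 332
  top x [515.73430443 515.7640434  581.76839877 581.85636525] y -85.43056932650626 -67.68266872393335
  hist (array([ 7, 10, 11, 14, 14, 14, 14, 10, 11, 14,  6,  0,  0,  0, 20, 16, 14,
        4,  0,  0,  0,  0,  0,  0,  0,  0,  0,  0,  0,  0, 12, 18, 17, 19]), array([514., 516., 518., 520., 522., 524., 526., 528., 530., 532., 534.,
       536., 538., 540., 542., 544., 546., 548., 550., 552., 554., 556.,
       558., 560., 562., 564., 566., 568., 570., 572., 574., 576., 578.,
       580., 582.]))
far cloud x 540.1352520615357 580.6656364540428 y -270.66381169752685 -259.4481846195369 n 166
  top x [539.99183814 540.06333939 580.45948082 580.57954112] y -271.14369371909476 -259.37259732202057
  hist (array([ 1, 14, 13, 11,  2,  0,  0,  0,  0,  0,  0,  0,  0,  0,  0,  0,  0,
        6, 10, 14, 12,  5]), array([538., 540., 542., 544., 546., 548., 550., 552., 554., 556., 558.,
       560., 562., 564., 566., 568., 570., 572., 574., 576., 578., 580.,
       582.]))
```

```bash
python3 -c "
from h import *
state(); go(.5863,.0333,.09,110.1)"
```

```text
t 5.05 tcp [ 5.001e+02 -3.000e-01  2.496e+02] psi 109.94 z [ 0.001  0.    -1.   ] F [-0.1 -0.3 -0.1] w 13.2
go (0.5863, 0.0333, 0.09, 110.1) shift [2.3, 92.3, 159.8] turn [0.0014, 0.0003, -0.0028]
```

play_rows:
  deltas:
    - [10,[0,50,20],[0,0,0]]
    - [10,[2,85,60],[0.001,0,-0.003]]
    - [10,[2,92,105],[0.001,0,-0.003]]
    - [10,[2,92,140],[0.001,0,-0.003]]
    - [10,[2,92,160],[0.001,0,-0.003]]
    - [10,[2,92,160],[0.001,0,-0.003]]
    - [10,[2,92,160],[0.001,0,-0.003]]

```text
clock: 5.92
tcp_pos: [0.5872, 0.0331, 0.0913]
orientation: [1.799, 2.573, 0.003]
contact_force: [1.1, 0.1, -1.1]
grip_width: 0.0132
```

```bash
python3 - <<'E'
from h import *
o=state(); im,d=r.grab_frame("wrist"); save("w5.png",im); np.savez("pics/w5",im=im,d=d,o=np.r_[o["tcp_pos"],o["orientation"]])
t,td=r.grab_frame("scene"); save("s5.png",t)
save("w5b.png",np.hstack([im,cv2.resize(t[140:270,200:340],(413,384),interpolation=cv2.INTER_CUBIC)])[:,:800])
E
```

```text
t 5.92 tcp [587.2  33.1  91.3] psi 110.09 z [ 0.003  0.    -1.   ] F [ 1.1  0.1 -1.1] w 13.2
```

View pics/w5b.png

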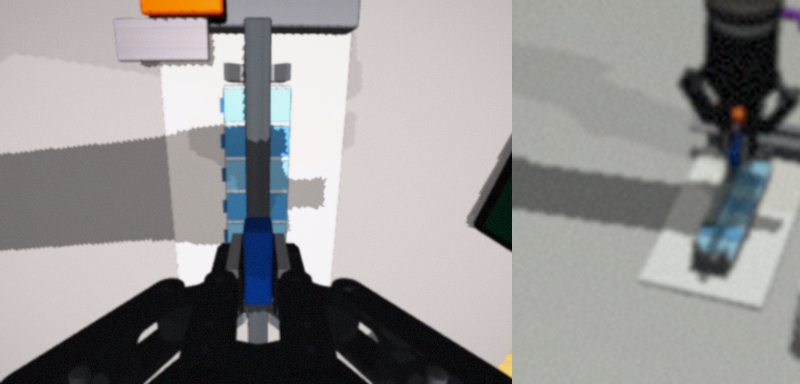

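The bar's near end at (258,40) runs centrally between the cradle cheeks (225–290, row 72). I check the numbers.

```bash
python3 - <<'E'
from h import *
z=np.load("pics/w5.npz"); im,d,o=z["im"],z["d"],z["o"]; cm=cam("wrist",dict(tcp_pos=o[:3],orientation=o[3:])); P=cloud(cm,d)
T=R.from_rotvec(o[3:]).as_matrix()
Q=lambda X:(X-o[:3])@T*1000
m=(P[...,2]>.036)&(P[...,2]<.05); m[:62]=0; m[84:]=0; m[:,:215]=0; m[:,300:]=0
X=Q(onplane(cm,np.argwhere(m)[:,::-1],.044)); print("cheek tool y",X[:,1].min(),X[:,1].max(),"x",X[:,0].min(),X[:,0].max(),"n",m.sum())
V=im.max(2)
for a,b in((22,60),(60,120),(120,200)):
    m=(P[...,2]>.08)&(P[...,2]<.105); m[:a]=0; m[b:]=0; m[:,:235]=0; m[:,285:]=0
    X=Q(onplane(cm,np.argwhere(m)[:,::-1],.0913)); print("bar y",X[:,1].min(),X[:,1].max(),"xmax",X[:,0].max(),np.median(P[m][:,2]))
m=(P[...,2]>.08)&(P[...,2]<.105);m[60:]=0; m[:,:235]=0; m[:,285:]=0
X=Q(onplane(cm,np.argwhere(m)[:,::-1],.0913)); print("bar end",X[:,0].max())
ld=(P[...,2]>.022)&(P[...,2]<.034); ld[:86]=0; ld[225:]=0; ld[:,:215]=0; ld[:,300:]=0
for a,b in((88,110),(180,200)):
    q=ld.copy(); q[:a]=0;q[b:]=0; X=Q(onplane(cm,np.argwhere(q)[:,::-1],.028)); print("lid y",X[:,1].min(),X[:,1].max())
go(.5863,.0333,.0400,110.1)
E
```

```text
cheek tool y -20.853822806523063 19.697536806260274 x 87.08766235525042 97.80553593652397 n 732
bar y -6.117536498116489 5.806421677270518 xmax 109.30649902770594 0.09202129390643768
bar y -6.261748456019428 5.690765501891276 xmax 93.93522180607637 0.092028669334066
bar y -6.230919918428419 5.755901096787055 xmax 67.77440076020619 0.09202129173483538
bar end 110.87728365017536
lid y -25.828127761756758 21.97361424657271
lid y -25.576268695485872 21.664288047894377
go (0.5863, 0.0333, 0.04, 110.1) shift [0.6, -1.0, 51.5] turn [0.0033, 0.0012, -0.0002]
```

play_rows:
  deltas:
    - [10,[0,-0.5,20],[0.003,0.001,0]]
    - [10,[0,-0.5,36],[0.003,0.001,0]]
    - [10,[0,-0.5,46],[0.003,0.001,0]]
    - [10,[0,-0.5,50],[0.003,0.001,0]]
    - [10,[0,-0.5,52],[0.003,0.001,0]]
    - [10,[0,-0.5,52],[0.003,0.001,0]]
    - [10,[0,-0.5,52],[0.003,0.001,0]]

```text
clock: 6.9
tcp_pos: [0.5873, 0.0329, 0.0399]
orientation: [1.8, 2.574, 0.001]
contact_force: [0.1, -0.1, -2.5]
grip_width: 0.0132
```

```bash
python3 -c "
from h import *
state()"
```

```text
t 6.9 tcp [587.3  32.9  39.9] psi 110.08 z [ 0.001 -0.    -1.   ] F [ 0.1 -0.1 -2.5] w 13.2
```

play_rows:
  deltas:
    - [10,[0,0,1],[0,0,0]]
    - [10,[0,0,2],[0,0,0]]
    - [10,[0,0,2],[0,0,0]]
    - [10,[0,0,2],[0,0,0]]

```text
clock: 7.4
tcp_pos: [0.5877, 0.0329, 0.0389]
orientation: [1.799, 2.573, 0.001]
contact_force: [-1.1, -0.9, 6.9]
grip_width: 0.0132
```

play_rows:
  deltas:
    - [25,[0,0,0],[0,0,0]]
    - [40,[0,0,0],[0,0,0]]
    - [60,[0,0,0],[0,0,0]]
    - [60,[0,0,-20],[0,0,0]]
    - [60,[0,0,-60],[0,0,0]]
    - [60,[0,0,-110],[0,0,0]]
    - [60,[0,0,-110],[0,0,0]]
    - [60,[0,0,-110],[0,0,0]]

```text
clock: 8.4
tcp_pos: [0.5874, 0.0328, 0.1496]
orientation: [1.799, 2.572, 0.001]
contact_force: [-0.1, -0.1, -0.1]
grip_width: 0.0599
```

```bash
cat > m6.py <<'E'
from h import *
import sys
nm=sys.argv[1]
o=state(); im,d=r.grab_frame("wrist"); save(nm+".png",im); cm=cam("wrist",o); P=cloud(cm,d)
cen=np.array([.5867,.0331]); a=np.radians(20.1); ex=np.array([np.cos(a),np.sin(a)]); ey=np.array([-ex[1],ex[0]])
L=lambda X:((X[...,:2]-cen)@np.c_[ex,ey])*1000
lx,ly=np.moveaxis(L(P),-1,0)
hsv=cv2.cvtColor(im,cv2.COLOR_RGB2HSV); H,S,V=[hsv[...,i].astype(int) for i in range(3)]
g=(H>105)&(H<125)&(S>130)&(P[...,2]>.054)&(P[...,2]<.066)
if g.sum()>5: X=L(onplane(cm,np.argwhere(g)[:,::-1],.059)); print("grip",cv2.minAreaRect(X.astype(np.float32)))
for y0,y1 in((25,60),(60,86),(98,112)):
    b=(abs(lx)<9)&(ly>y0)&(ly<y1)&(P[...,2]>.035)&(P[...,2]<.044)
    if b.sum()>5: X=L(onplane(cm,np.argwhere(b)[:,::-1],.039)); print("bar seg",y0,y1,"x",X[:,0].min().round(1),X[:,0].max().round(1),"ymax",X[:,1].max().round(1),"z",np.median(P[b][:,2]).round(4))
p=(H>5)&(H<20)&(S>150)&(P[...,2]>.075)&(P[...,2]<.095)
if p.sum()>30:
    zt=np.percentile(P[p][:,2],80); X=onplane(cm,np.argwhere(p&(P[...,2]>zt-.004))[:,::-1],zt)[:,:2]; rc=cv2.minAreaRect((X*1000).astype(np.float32)); print("post z",zt.round(4),rc,"org",L(np.array(rc[0])/1000))
sk=(H>5)&(H<20)&(S>150)&(P[...,2]>.045)&(P[...,2]<.065)
if sk.sum()>30: zs=np.median(P[sk][:,2]); X=onplane(cm,np.argwhere(sk)[:,::-1],zs)[:,:2]; rc=cv2.minAreaRect((X*1000).astype(np.float32)); print("skirt z",zs.round(4),rc,"org",L(np.array(rc[0])/1000))
E
python3 m6.py w6
```

```text
t 8.4 tcp [587.4  32.8 149.6] psi 110.07 z [ 0.003 -0.001 -1.   ] F [-0.1 -0.1 -0.1] w 59.9
grip ((100.68142700195312, -1.9884586334228516), (213.99703979492188, 51.87993240356445), 1.7102103233337402)
bar seg 25 60 x -5.0 6.1 ymax 59.2 z 0.0397
bar seg 60 86 x -5.5 5.9 ymax 86.0 z 0.0396
bar seg 98 112 x -5.3 6.5 ymax 110.6 z 0.0397
post z 0.0886 ((503.8887939453125, 144.0050048828125), (16.978925704956055, 2.7558891773223877), 19.38029670715332) org [-39.65394751 132.6091264 ]
skirt z 0.0587 ((631.4851684570312, 138.16485595703125), (75.86141204833984, 299.26092529296875), 79.46749114990234) org [78.16405059 83.27494501]
```

View pics/w6.png

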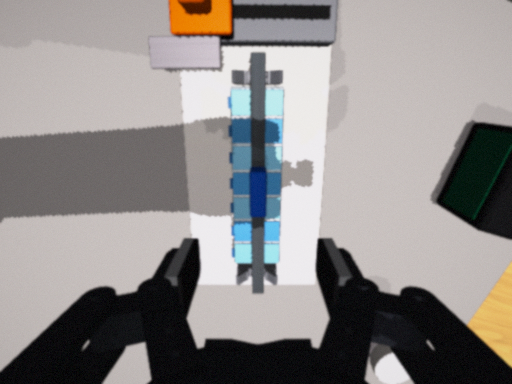

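The bar lies in both cradles, (258,52) to (258,292), centred to under 1 mm and at the right height; the tongue at (185,52) is still open. Next is the knob.

```bash
python3 -c "
from h import *
go(.5003,.1514,.125,110.2)"
```

```text
go (0.5003, 0.1514, 0.125, 110.2) shift [141.2, -40.6, 23.5] turn [0.0006, 0.0011, -0.0022]
```

play_rows:
  deltas:
    - [45,[60,-20,0],[0,0,0]]
    - [45,[115,-35,0],[0,0.001,-0.002]]
    - [45,[138,-40.5,8],[0,0.001,-0.002]]
    - [45,[141,-40.5,18],[0,0.001,-0.002]]
    - [45,[141,-40.5,23.5],[0,0.001,-0.002]]
    - [45,[141,-40.5,23.5],[0,0.001,-0.002]]
    - [45,[141,-40.5,23.5],[0,0.001,-0.002]]

```text
clock: 9.32
tcp_pos: [0.5011, 0.1503, 0.1249]
orientation: [1.8, 2.574, 0.001]
contact_force: [0.3, 0.4, -0.1]
grip_width: 0.0445
```

```bash
python3 - <<'E'
from h import *
o=state(); go(.5003,.1514,.064,110.2)
im,d=r.grab_frame("wrist"); save("w7.png",im); cm=cam("wrist",o); P=cloud(cm,d)
hsv=cv2.cvtColor(im,cv2.COLOR_RGB2HSV); H,S,V=[hsv[...,i].astype(int) for i in range(3)]
m=((H>5)&(H<20)&(S>150)&(V>60)&(P[...,2]>.045)&(P[...,2]<.1)).astype(np.uint8)
for lo,hi,h in((.085,.095,.09),(.05,.064,.058)):
    q=m.astype(bool)&(P[...,2]>lo)&(P[...,2]<hi)
    if q.sum()>20: print(h,q.sum(),np.median(P[q][:,2]),cv2.minAreaRect((onplane(cm,np.argwhere(q)[:,::-1],h)[:,:2]*1000).astype(np.float32)))
E
```

```text
t 9.32 tcp [501.1 150.3 124.9] psi 110.08 z [ 0.001  0.    -1.   ] F [ 0.3  0.4 -0.1] w 44.5
go (0.5003, 0.1514, 0.064, 110.2) shift [1.3, -0.4, 60.9] turn [0.0005, 0.0002, -0.002]
0.09 715 0.09024311621263287 ((499.71527099609375, 153.72386169433594), (17.407577514648438, 18.74940299987793), 20.07959747314453)
0.058 2182 0.05863009352420784 ((500.3086242675781, 153.2174072265625), (43.44147491455078, 41.98408508300781), 18.798580169677734)
```

View pics/w7.png

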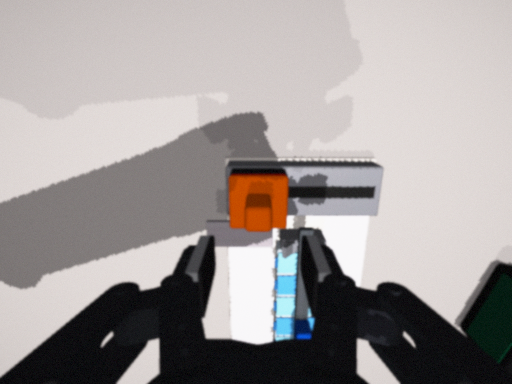

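The wrist view shows the post at (259,208), centred between the fingers; the knob is up and open. I descend around the post.

play_rows:
  deltas:
    - [45,[2,-0.3,25],[0,0,-0.002]]
    - [45,[2.5,-0.3,45],[0,0,-0.002]]
    - [40,[2.5,-0.3,55],[0,0,-0.002]]
    - [35,[2.5,-0.3,58],[0,0,-0.002]]
    - [12,[2.5,-0.3,58],[0,0,-0.002]]
    - [12,[2.5,-0.3,58],[0,0,-0.002]]
    - [12,[2.5,-0.3,58],[0,0,-0.002]]
  squeeze: 30

```text
clock: 10.25
tcp_pos: [0.5004, 0.1529, 0.0676]
orientation: [1.797, 2.576, 0.002]
contact_force: [-0.1, -0.3, 0.9]
grip_width: 0.0175
```

play_rows:
  deltas:
    - [12,[0,0,3],[0,0,0]]
    - [12,[0,0,6],[0,0,0]]
    - [12,[0,0,8],[0,0,0]]
    - [12,[0,0,8],[0,0,0]]

```text
clock: 10.75
tcp_pos: [0.5015, 0.1533, 0.0605]
orientation: [1.796, 2.574, 0.005]
contact_force: [-0.8, -0.5, 9.3]
grip_width: 0.0172
```

play_rows:
  deltas:
    - [12,[0,2,1],[0,0,0]]
    - [12,[0,6,1],[0,0,0]]
    - [12,[0,11,1],[0,0,0]]
    - [12,[0,16,1],[0,0,0]]
    - [12,[0,21,1],[0,0,0]]
    - [12,[0,25,1],[0,0,0]]
    - [12,[0,27,1],[0,0,0]]
    - [12,[0,27,1],[0,0,0]]

```text
clock: 11.75
tcp_pos: [0.5279, 0.1629, 0.0606]
orientation: [1.795, 2.573, 0.007]
contact_force: [-0.6, -0.4, 10.0]
grip_width: 0.0175
```

```bash
cat > s.py <<'E'
from h import *
o=state(); e=np.array([np.cos(np.radians(20.1)),np.sin(np.radians(20.1)),0])
dp=np.array(o["tcp_pos"])-[.5009,.1531,0]
print("slide",(dp@e*1000).round(2),"side",(dp@[-e[1],e[0],0]*1000).round(2),"Fslide",(o["contact_force"]@e).round(2))
E
python3 s.py
```

```text
t 11.75 tcp [527.9 162.9  60.6] psi 110.19 z [ 0.006  0.001 -1.   ] F [-0.6 -0.4 10. ] w 17.5
slide 28.71 side -0.12 Fslide -0.66
```

play_rows:
  deltas:
    - [12,[0,2,0.5],[0,0,0]]
    - [12,[0,4,0.5],[0,0,0]]
    - [12,[0,6,0.5],[0,0,0]]
    - [12,[0,6,0.5],[0,0,0]]

```text
clock: 12.25
tcp_pos: [0.5341, 0.1651, 0.0607]
orientation: [1.795, 2.572, 0.008]
contact_force: [-0.6, -1.5, 7.7]
grip_width: 0.0172
```

```bash
python3 s.py
```

```text
t 12.25 tcp [534.1 165.1  60.7] psi 110.18 z [ 0.007  0.001 -1.   ] F [-0.6 -1.5  7.7] w 17.2
slide 35.31 side -0.18 Fslide -1.05
```

play_rows:
  deltas:
    - [12,[0,1,0],[0,0,0]]
    - [12,[0,2,0],[0,0,0]]
    - [12,[0,2,0],[0,0,0]]

```text
clock: 12.62
tcp_pos: [0.5363, 0.1659, 0.0612]
orientation: [1.795, 2.572, 0.008]
contact_force: [-2.0, -0.7, 6.8]
grip_width: 0.0175
```

play_rows:
  deltas:
    - [12,[0,1,0],[0,0,0]]
    - [12,[0,2,0],[0,0,0]]
    - [12,[0,2,0],[0,0,0]]

```text
clock: 13.0
tcp_pos: [0.5385, 0.1667, 0.0618]
orientation: [1.794, 2.571, 0.009]
contact_force: [-1.4, -1.2, 7.0]
grip_width: 0.0172
```

play_rows:
  deltas:
    - [12,[0,1,1],[0,0,0]]
    - [12,[0,2,1],[0,0,0]]
    - [12,[0,2,1],[0,0,0]]

```text
clock: 13.38
tcp_pos: [0.5407, 0.1675, 0.0613]
orientation: [1.794, 2.571, 0.009]
contact_force: [-2.5, -0.1, 7.6]
grip_width: 0.0175
```

play_rows:
  deltas:
    - [12,[0,1,0.5],[0,0,0]]
    - [12,[0,2,0.5],[0,0,0]]
    - [12,[0,2,0.5],[0,0,0]]

```text
clock: 13.75
tcp_pos: [0.5429, 0.1683, 0.0613]
orientation: [1.794, 2.57, 0.009]
contact_force: [-0.7, -1.3, 7.5]
grip_width: 0.0176
```

play_rows:
  deltas:
    - [12,[0,1,0.5],[0,0,0]]
    - [12,[0,2,0.5],[0,0,0]]
    - [12,[0,2,0.5],[0,0,0]]

```text
clock: 14.12
tcp_pos: [0.545, 0.1691, 0.0614]
orientation: [1.794, 2.569, 0.01]
contact_force: [-1.6, -1.1, 8.1]
grip_width: 0.0173
```

play_rows:
  deltas:
    - [12,[0,1,0.5],[0,0,0]]
    - [12,[0,2,0.5],[0,0,0]]
    - [12,[0,2,0.5],[0,0,0]]

```text
clock: 14.5
tcp_pos: [0.5472, 0.1698, 0.0614]
orientation: [1.793, 2.569, 0.01]
contact_force: [-1.5, -1.7, 7.8]
grip_width: 0.0176
```

play_rows:
  deltas:
    - [12,[0,1,0.5],[0,0,0]]
    - [12,[0,2,0.5],[0,0,0]]
    - [12,[0,2,0.5],[0,0,0]]

```text
clock: 14.88
tcp_pos: [0.5494, 0.1706, 0.0614]
orientation: [1.793, 2.568, 0.01]
contact_force: [-1.0, -1.8, 7.8]
grip_width: 0.017
```

play_rows:
  deltas:
    - [12,[0,1,0.5],[0,0,0]]
    - [12,[0,2,0.5],[0,0,0]]
    - [12,[0,2,0.5],[0,0,0]]

```text
clock: 15.25
tcp_pos: [0.5515, 0.1714, 0.0615]
orientation: [1.793, 2.568, 0.01]
contact_force: [-2.1, -1.5, 6.9]
grip_width: 0.017
```

play_rows:
  deltas:
    - [12,[0,1,0.5],[0,0,0]]
    - [12,[0,2,0.5],[0,0,0]]
    - [12,[0,2,0.5],[0,0,0]]

```text
clock: 15.62
tcp_pos: [0.5537, 0.1722, 0.0615]
orientation: [1.793, 2.567, 0.011]
contact_force: [-1.1, -0.5, 7.6]
grip_width: 0.0171
```

play_rows:
  deltas:
    - [12,[0,1,0.5],[0,0,0]]
    - [12,[0,2,0.5],[0,0,0]]
    - [12,[0,2,0.5],[0,0,0]]

```text
clock: 16.0
tcp_pos: [0.5558, 0.1729, 0.0615]
orientation: [1.793, 2.567, 0.011]
contact_force: [-1.1, -1.2, 7.8]
grip_width: 0.0172
```

play_rows:
  deltas:
    - [12,[0,1,0.5],[0,0,0]]
    - [12,[0,2,0.5],[0,0,0]]
    - [12,[0,2,0.5],[0,0,0]]

```text
clock: 16.38
tcp_pos: [0.5579, 0.1737, 0.0616]
orientation: [1.792, 2.566, 0.011]
contact_force: [-1.6, -1.2, 6.7]
grip_width: 0.0176
```

play_rows:
  deltas:
    - [12,[0,1,0.5],[0,0,0]]
    - [12,[0,2,0.5],[0,0,0]]
    - [12,[0,2,0.5],[0,0,0]]

```text
clock: 16.75
tcp_pos: [0.56, 0.1745, 0.0616]
orientation: [1.792, 2.566, 0.011]
contact_force: [-1.4, -0.9, 7.4]
grip_width: 0.0171
```

play_rows:
  deltas:
    - [12,[0,1,0.5],[0,0,0]]
    - [12,[0,2,0.5],[0,0,0]]
    - [12,[0,2,0.5],[0,0,0]]

```text
clock: 17.12
tcp_pos: [0.5621, 0.1753, 0.0616]
orientation: [1.792, 2.566, 0.011]
contact_force: [-1.0, -1.5, 8.3]
grip_width: 0.0175
```

play_rows:
  deltas:
    - [12,[0,1,0.5],[0,0,0]]
    - [12,[0,2,0.5],[0,0,0]]
    - [12,[0,2,0.5],[0,0,0]]

```text
clock: 17.5
tcp_pos: [0.5631, 0.1756, 0.0614]
orientation: [1.793, 2.566, 0.008]
contact_force: [-4.8, -1.7, 9.0]
grip_width: 0.0175
```

Resistance is rising. One more small confirming step.

play_rows:
  deltas:
    - [12,[0,0.6,0.5],[0,0,0]]
    - [12,[0,1.2,0.5],[0,0,0]]
    - [12,[0,1.2,0.5],[0,0,0]]

```text
clock: 17.88
tcp_pos: [0.5632, 0.1756, 0.0612]
orientation: [1.793, 2.567, 0.004]
contact_force: [-5.0, -1.8, 8.8]
grip_width: 0.0174
```

End stop felt: travel stalled at about 66 mm with the force rising to about 5 N. Let go and lift.

play_rows:
  deltas:
    - [30,[0,0,0],[0,0,0]]
    - [40,[0,0,0],[0,0,0]]
    - [45,[0,0,-5],[0,0,0]]
    - [45,[0,0,-30],[0,0,0]]
    - [45,[0,0,-70],[0,0,0]]
    - [45,[-40,0,-110],[0,0,0]]
    - [45,[-60,0,-110],[0,0,0]]
    - [45,[-60,0,-110],[0,0,0]]

```text
clock: 18.88
tcp_pos: [0.583, 0.1175, 0.1711]
orientation: [1.798, 2.563, 0.003]
contact_force: [0.3, 0.3, -0.1]
grip_width: 0.0449
```

```bash
python3 m6.py w8
```

```text
t 18.88 tcp [583.  117.5 171.1] psi 109.91 z [ 0.01  -0.005 -1.   ] F [ 0.3  0.3 -0.1] w 44.9
grip ((108.51602935791016, 6.047748565673828), (232.70115661621094, 67.3463363647461), 8.831620216369629)
bar seg 25 60 x -5.5 6.8 ymax 59.9 z 0.0396
bar seg 60 86 x -5.4 6.8 ymax 85.1 z 0.0396
post z 0.0911 ((562.4091186523438, 175.4986114501953), (16.861051559448242, 17.104795455932617), 19.89040184020996) org [ 26.12523627 142.07351438]
skirt z 0.0586 ((660.1415405273438, 152.9889373779297), (68.87969207763672, 255.62554931640625), 73.64166259765625) org [110.16952418  87.34811459]
```

View pics/w8.png

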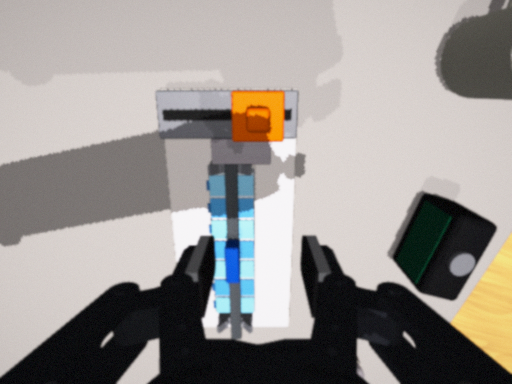

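The wrist view shows the knob at (258,118), moved across to its end stop. The post is back up at about 90 mm, the skirt at 58 mm, and the tongue (240,152) covers the bar's end. The bar (233,250) is still straight in its cradles, and the gripper touches nothing, so I hand in.

```bash
python3 -c "
from h import *
state(); print(r.hand_in())"
```

```text
t 18.93 tcp [582.  119.3 170.6] psi 110.05 z [ 0.009 -0.004 -1.   ] F [ 0.4  0.2 -0.3] w 44.6
the job is handed in; nothing more can be done
None
```

The pill organiser is locked: the bar is laid in both cradles, the lock is at its end stop, and the knob has sprung back up. I handed the job in at about 19 s of the allowed 54 s; hand-in gives no verdict.

**Bar:** I picked the larger strip and laid it in the cradles while the lock was still open. It measured within about 1 mm of centre across and lengthwise, with its top at 39.7 mm (39 mm expected).

**Lock:** I gripped and pressed the knob, then slid it in 2 mm steps. It stalled after about 66 mm of travel with the force at only about 5 N, well below the 18 N limit, and I let go there.

**Last checks:**
- The post top read 91 mm and the skirt 58.6 mm, which is the released height.
- The tongue covers the bar's end, and the bar had not shifted.
- The gripper was clear of everything with no contact force.
- I touched no bystanders, but I did not re-measure their positions at the end.
- Two readings in the last check were useless because the colour mask merged other pixels: the grip block and the skirt's position. I relied on the bar segments and the post instead.

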